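# Unpack a bead tube from a flapped carton into its carrying stand

## Robot

A 7-joint arm with a two-finger parallel gripper is mounted at the origin on the work surface. World frame = base frame: x ahead of the robot, y to its left, z up, the work surface at z = 0. Lengths are in m, angles in rad, forces in N, time in s.
With the tool pointing down it reaches from about 0.4 to 0.875 m from the base axis. Payload 19.3 kg.
Tool frame: the origin (TCP) lies at the very end of the fingers, on their centre line; the grasp point (between the pads) lies 19 mm behind it; z points along the fingers, y is the line along which they close (so a half turn about z gives the same grasp; the last joint's range is limited). The gripper opens to 85 mm and grips with 20 to 120 N. Pads are 22 mm wide; open, the fingers measure 114 mm over their backs; the gripper's body (76 mm by 85 mm) begins 54 mm behind the grasp point. The pads swing forward as they close: fully open they stand 13 mm farther back than shut.
Start: joints at [-0.07, 0.521, -0.036, 1.599, 0.021, 1.021, -0.113], TCP at [0.625, -0, 0.231] pointing down, gripper open.
Joint ranges: [-2.91, 2.91], [-0.3, 2.13], [-1.5, 1.42], [0.17, 2.43], [-1.26, 4.41], [0.16, 1.93], [-2.52, 2.52]. Speed limits (rad/s): [1.89, 1.89, 2.39, 2.39, 3.01, 3.01, 3.01].

## Interface

Orientations are given as [roll, pitch, yaw] about the fixed x, y, z axes, in that order (R = Rz(yaw) Ry(pitch) Rx(roll)).
In Python, from workcell import observe, grab_frame, job_done gives the robot as it stands.
- The arm moves only by the tool move_arm, never from a script. Its argument "plan" is a list that holds one entry, the list of rows, each a list of 7 numbers: the shift along the tool's x, y, z each as a share of 0.02 m, from -1 to 1, then the turn, a rotation vector about the tool's x, y, z each as a share of 6 degrees, from -1 to 1, then the opening, from -1 (shut) to 1 (fully open). A call has exactly 10 rows; each row shifts and turns the commanded pose from where the row before left it, along the tool's axes as they then stand; what a row does not reach is not made up. A row lasts 1/10 s, in which the tool goes at most 50 mm and 8.59 degrees, less where a joint would pass 70% of its speed; a pose out of reach is approached as far as the arm can. A call with a number of a shift or a turn outside -1 to 1 is refused whole. A call with a gripper value outside its range is refused whole. The fingers move at their own pace and stop on an object; "grip_force" is the grip in N (left out, the last holds). Time passes only in rows, so rows that do not move let the fingers close, or fill a call up. It gives the time, the measured TCP pose, the force, the opening and the grip force at its end, in the units of the state.
- observe(): the state, without advancing time (a new reading comes with each control period).
- grab_frame(name): name is "scene" or "side" or "wrist"; returns a dict with "color" (400x640x3 uint8, red, green, blue), "intrinsics" (3x3 intrinsics, pixels), "position" and "orientation" of the camera in the world; the wrist camera has in their place "tool_from_camera" (4x4, takes a point from camera to tool coordinates, whose origin is the TCP and whose axes are the flange's). Camera axes: x right, y down, z forward; pixel columns grow to the right and rows downward; lengths in m; the calibration is good to about 2 mm. A picture is of the moment at which its call begins: read the wrist's pose just before it. There is no depth.
- job_done(): hands the job in; it is judged then, once.
The state is a dict: "clock": time; "qpos": joint angles; "qd": joint speeds; "joint_efforts": joint torques, N m; "position": TCP position; "tool_rot": TCP orientation; "force": force on the tool from outside, world axes, zero at the start; "moment": the same for the moment, N m; "grip_width": finger opening in m; "finger_force": force on a finger pad.
Only numpy, scipy, OpenCV 4.12 (cv2) and the standard library are available. Lean on these libraries where they do the work, as an engineer would, in place of code of your own. Each camera call takes 0.05 s, during which the arm holds its last target. There are 200 camera calls.

## Task

Fold both flaps of the cardboard carton back well past upright, then take the round bead tube out, leaving the square one in its place, and lay it cap end up in the empty leaning cradle of the plywood stand, flat against its back board with the foot on the ledge. With the tube in, swing the stand's keeper bar fully shut across it. Do not bump the lamp that hangs over the carton and leave everything else on the table where it is.

Things in the scene. Friction and masses are not known exactly. Their poses are not given: they have to be found in the camera images.
- carton: Fixed open-topped cardboard carton 200 (x) x 230 (y) x 150 mm high, walls 4 mm, two top flaps. Origin: centre of its underside; z up, y towards its far flap; yaw is about -1.57, so y points away from the robot and -x to the robot's left. Two containers lean inside, top ends towards -x, in side-by-side slots 38 mm either side of the middle; which slot holds which varies.
- insert (a point): Foot of the sloping insert inside the carton: fixed, 35 deg from vertical, leaning to the carton's -x, ledge at its foot. This point: middle of the line where slope and ledge meet. Slot rails 12 mm high beside the lowest 55 mm of the containers, 54 mm apart inside. Container tops lie 6 mm below the carton's rim.
- flap_far (a joint): Far flap: cardboard, 190 long (along carton x), 90 wide, 5 thick, hinged on the carton's top edge at carton y = +115, z = 150 mm. 0 = flat shut (free edge 25 mm short of the carton's middle), 1.57 upright, grows opening outward, stop at 2.8. Starts ajar at 0.4 to 0.9. A stiff crease (0.06 N m) keeps it where it is left.
- flap_near (a joint): Near flap (robot side): mirror of the far one, hinged at carton y = -115, z = 150 mm; same sizes, values and stiffness. Fingertips grip the board (friction about 1): pushed level at a low angle an edge jams, so lift it along its arc about the hinge.
- tube: Round grey plastic tube with a white cap on top, 42 mm diameter, 130 long with cap, 100 to 210 g, loose in the carton. Origin: centre of its foot; z along the tube to the cap. Starts leaning 35 deg from vertical, cap towards the carton's -x.
- tin: Square-section container of the same grey and white plastics, 42 x 42 x 130 mm, loose, leaning in the carton's other slot; it stays there. Origin: centre of its foot; z along its length.
- lamp: Fixed craft lamp, axes nearly as the carton's. Origin: at table height under the middle of its head, a bar 40 (x) x 160 (y) x 22 mm, underside 260 mm high, over the +x half of the carton. Arm 271 mm high from the head to a post and base (90 mm across) 240 mm to +y. A tool upright over the containers hits the head; one leaning 25 deg or more (gripper towards the carton's -x) passes.
- stand: Fixed plywood stand carrying the leaning cradle; base 150 (x) x 120 x 12 mm, centred 15 mm to +x of the origin; origin on the table, z up; yaw about -1.57, so y points away from the robot and -x to its left.
- cradle: Empty leaning cradle, 45 mm to +x of and 30 above the stand's origin. Origin: middle of the line where back board and ledge meet. z up the slope (35 deg from vertical, leaning to the stand's -x), x square out of the board, y across. Board 84 x 120; ledge at z = 0, 46 deep; rails 12 high, 54 apart inside, z 0 to 55. Seated tube: foot centre x = 21, y = 0, z = 0.
- keeper (a joint): Aluminium keeper bar on the cradle's far (+y) post, 16 wide (along cradle z), 8 thick; turns about cradle z. 0 = fully shut, home on the catch of the -y post, across the cradle at cradle x 50 to 58; grows opening: 1.57 = square out (+x), more leans to +y, stop at 2.2. Starts at 1.4 to 2.0. A stiff pivot (0.08 N m) keeps it where it is left.
- keeper_pivot (a point): Pivot of the keeper bar, middle of its width: cradle x = 54, y = 37, z = 66 mm. The post under it is 8 mm wide (y 33 to 41), 16 mm long (z 58 to 74).
- keeper_tip (a point): Free end of the keeper bar, 88 mm from its pivot.
- keeper_catch (a point): Top of the cradle's -y post, where the shut bar comes home: cradle x = 50, y = -37, z = 66 mm; the bar overhangs it by 14 mm.
- glue: Bystander, loose: white glue bottle, 40 mm across, 110 tall, between carton and stand. Origin: centre of its underside.
- bead_jar: Bystander, loose: round glass bead jar, 52 mm across, 60 tall. Origin: centre of its underside.
- stone_dish: Bystander, loose: white dish of stones, 72 mm across, 30 tall. Origin: centre of its underside.
- glasses_case: Bystander, loose: black glasses case 65 x 160 x 35 mm. Origin: centre of its underside.
- bead_case: Bystander, loose: flat clear bead case 80 x 170 x 30 mm. Origin: centre of its underside.
- spray: Bystander, loose: spray bottle 60 mm across, 170 tall. Origin: centre of its underside.
- towel_roll: Bystander, loose: standing paper towel roll 110 mm across, 250 tall. Origin: centre of its underside.
- spool: Bystander, loose: wooden spool 56 mm across, 60 tall. Origin: centre of its underside.
Things that resemble listed ones, but are neither listed nor needed, are in the scene too. Leave any green or red look-alike of the tube alone. There is more than one size of the stand; the job needs the smaller.

How it is judged:
On the way, in this order (a step that is already met when the one before it is completed fails the run):
1. both carton flaps are folded back past upright (over 100 degrees from shut) (value of joint each of flap_far, flap_near above 1.75 rad), for 0.2 s.
2. the round tube is lifted clear of the carton with the flaps still open (all of step 1 and height (world z) of tube above 0.13 m), for 0.05 s.
3. the tube lies in the cradle, keeper bar still open (x of tube in the frame of cradle between 0.012 and 0.031 m and y of tube in the frame of cradle between -0.013 and 0.013 m and z of tube in the frame of cradle between -0.006 and 0.01 m and angle between the z axis of tube and the z axis of cradle, either way round below 0.12 rad and value of joint keeper above 0.5 rad), for 0.2 s.
4. the keeper bar is fully shut over the tube (x of tube in the frame of cradle between 0.012 and 0.031 m and y of tube in the frame of cradle between -0.013 and 0.013 m and z of tube in the frame of cradle between -0.006 and 0.01 m and angle between the z axis of tube and the z axis of cradle, either way round below 0.12 rad and value of joint keeper below 0.08 rad), for 0.2 s.
At the end, for the whole second after the job is handed in: Both flaps over 1.75 rad (100 deg) open; tube at rest in the cradle, cap end up: foot within 10 mm of the ledge, 13 mm of the middle, 10 mm of the back board, aligned within 7 deg; keeper bar within 0.08 rad of shut; square container within 20 mm of its start (all of step 1 and all of step 4 and linear speed of tube below 0.02 m/s and distance of tin from where it was at the start of the episode below 0.02 m); the robot touches nothing.
It fails at once if the lamp is bumped (over 8 N) (contact force between anything else and lamp above 8 N).
It fails at once if a bystander is moved more than 30 mm (distance of any of glue, bead_jar, stone_dish, glasses_case, bead_case, spray, towel_roll, spool from where it was at the start of the episode above 0.03 m).
It fails at once if the square container is moved more than 40 mm (distance of tin from where it was at the start of the episode above 0.04 m).
It also fails if it takes over 72 s, if anything falls off the work surface, if the arm or the gripper's body presses on something with over 40 N, if the wrist force passes 120 N, or if a joint passes its speed limit or range.

## Working session

There is one attempt and no reset: what is moved stays moved. The work goes in short steps, Python scripts to look and compute and a tool call to move; the robot and the scene stay as the last step left them, time stands still between calls to the robot, and variables do not carry over. Pictures are saved under pics/ and viewed, at most 10 in all, crops included, and the job is handed in when it is done.

Besides the shell and the picture viewer there is one more tool, called after "Request:" as name(argument=value, ...) on one line, values as JSON. move_arm: Moves the arm, as the interface text tells. Shift numbers are shares of 0.02 m and turn numbers shares of 6 degrees, none past 1 either way. Its arguments: {"type":"object","properties":{"plan":{"type":"array"},"grip_force":{"type":"number"}},"required":["plan"]}

```bash
mkdir -p pics; ls
python3 - <<'E'
from workcell import observe, grab_frame
import cv2,pickle
d={}
for n in ["scene","side","wrist"]:
    f=grab_frame(n); d[n]=f; cv2.imwrite(f"pics/{n}0.png",f["color"][:,:,::-1])
    print(n,{k:v for k,v in f.items() if k!="color"})
pickle.dump(d,open("f0.pkl","wb"))
print(observe())
E
```

```text
pics
scene {'intrinsics': array([[476.56129529,   0.        , 320.04539809],
       [  0.        , 476.56129529, 204.11968235],
       [  0.        ,   0.        ,   1.        ]]), 'position': array([ 1.08506292, -0.89128612,  0.86193913]), 'orientation': array([-2.18128923,  0.01787267,  0.63421165])}
side {'intrinsics': array([[368.02094293,   0.        , 315.18462374],
       [  0.        , 368.02094293, 191.84824002],
       [  0.        ,   0.        ,   1.        ]]), 'position': array([0.35042895, 0.64745202, 0.86972498]), 'orientation': array([-2.42433134, -0.01239979, -2.99117789])}
wrist {'intrinsics': array([[327.54963325,   0.        , 312.35724259],
       [  0.        , 327.54963325, 199.82150676],
       [  0.        ,   0.        ,   1.        ]]), 'tool_from_camera': array([[-1.53656647e-04, -9.53919055e-01, -3.00064015e-01,
         7.81540799e-02],
       [ 9.99999596e-01,  1.19292712e-04, -8.91317064e-04,
        -8.98499285e-05],
       [ 8.86039781e-04, -3.00064030e-01,  9.53918651e-01,
        -1.43185456e-01],
       [ 0.00000000e+00,  0.00000000e+00,  0.00000000e+00,
         1.00000000e+00]])}
{'clock': 0.15, 'qpos': array([-0.07018377,  0.52187636, -0.03632214,  1.5998307 ,  0.02118831,
        1.02110999, -0.1127988 ]), 'qd': array([-5.75723134e-04, -2.12559058e-03,  9.70759714e-05, -1.55678540e-03,
       -6.69762505e-05, -1.06523211e-03,  8.17447961e-04]), 'joint_efforts': array([ 4.00798544e-04, -9.27376485e+01,  1.98035471e+00, -3.70049715e+01,
        1.79930578e-02,  6.46477114e-03, -1.41420460e-05]), 'position': array([ 6.24764779e-01, -3.81174760e-05,  2.30875071e-01]), 'tool_rot': array([-3.14075405e+00,  4.81912016e-05,  1.57075747e+00]), 'force': array([-0.43787764, -0.48578563, -0.52151827]), 'moment': array([-0.03298318, -0.02697342,  0.00363722]), 'finger_force': 0.0, 'grip_width': 0.08526049616914026}
```

View pictures.

View pics/scene0.png

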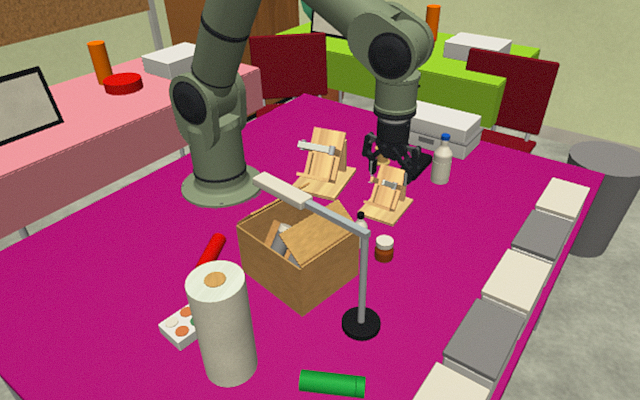

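View pics/side0.png

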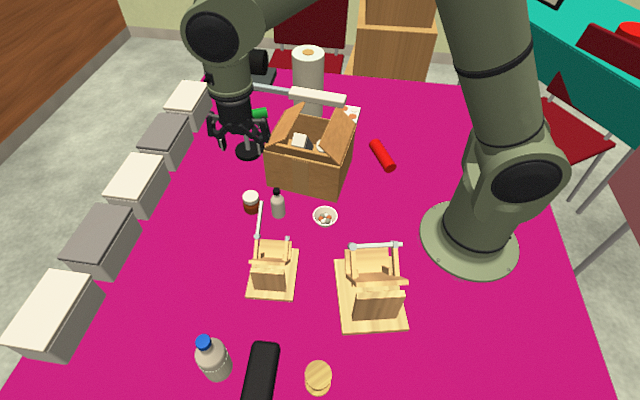

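```bash
cat > h.py <<'E'
import numpy as np, cv2, pickle
from scipy.spatial.transform import Rotation as R
def pose(f,st=None):
    if "tool_from_camera" in f:
        T=np.eye(4);T[:3,:3]=R.from_euler("xyz",st["tool_rot"]).as_matrix();T[:3,3]=st["position"]
        T=T@f["tool_from_camera"]; return T[:3,:3],T[:3,3]
    return R.from_euler("xyz",f["orientation"]).as_matrix(),np.array(f["position"])
def ray(f,uv,st=None):
    Rm,p=pose(f,st); K=f["intrinsics"]
    d=Rm@np.array([(uv[0]-K[0,2])/K[0,0],(uv[1]-K[1,2])/K[1,1],1]); return p,d/np.linalg.norm(d)
def onz(f,uv,z,st=None):
    p,d=ray(f,uv,st); return p+d*(z-p[2])/d[2]
def proj(f,X,st=None):
    Rm,p=pose(f,st); K=f["intrinsics"]; c=(np.atleast_2d(X)-p)@Rm; u=c@K.T; return u[:,:2]/u[:,2:]
def tri(rays):
    A=0;b=0
    for p,d in rays:
        M=np.eye(3)-np.outer(d,d); A=A+M; b=b+M@p
    x=np.linalg.solve(A,b); return x,[np.linalg.norm((np.eye(3)-np.outer(d,d))@(x-p)) for p,d in rays]
E
python3 - <<'E'
from h import *
d=pickle.load(open("f0.pkl","rb"))
def cr(n,x,y,w,h,s): return cv2.resize(d[n]["color"][y:y+h,x:x+w,::-1],None,fx=s,fy=s,interpolation=cv2.INTER_CUBIC)
a=cr("scene",230,160,160,150,2.5) #400x375
b=cr("side",255,70,120,130,3.33)
A=np.zeros((600,800,3),np.uint8)
b=cv2.resize(b,(400,433))
c=np.vstack([a,np.zeros((225,400,3),np.uint8)]); c[375:600,:]=cv2.resize(d["scene"]["color"][150:230,345:425,::-1],(400,400),interpolation=cv2.INTER_CUBIC)[:225]
A[:,:400]=c;A[:433,400:]=b
A[433:,400:]=cv2.resize(d["side"]["color"][195:265,235:405,::-1],(400,167))
cv2.imwrite("pics/c1.png",A)
A=np.zeros((600,800,3),np.uint8)
A[:, :400]=cv2.resize(d["side"]["color"][190:310,235:315,::-1],(400,600),interpolation=cv2.INTER_CUBIC)
A[:400,400:]=cv2.resize(d["scene"]["color"][150:230,345:425,::-1],(400,400),interpolation=cv2.INTER_CUBIC)
cv2.imwrite("pics/c2.png",A)
E
```

```text
(no output)
```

View pics/c1.png

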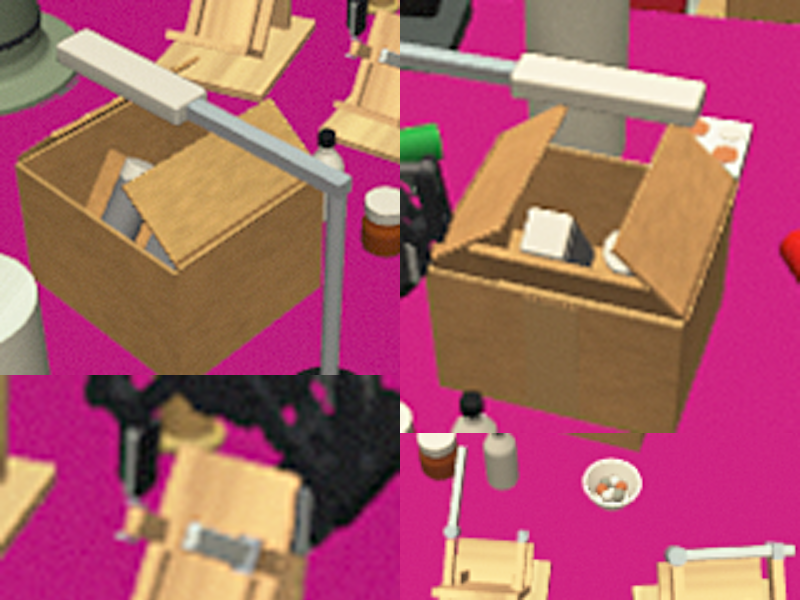

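View pics/c2.png

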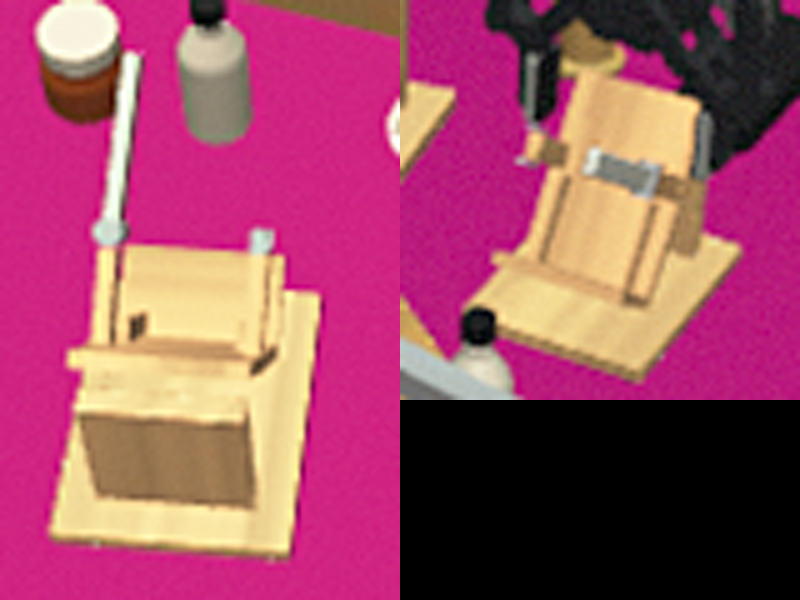

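```bash
cat > loc.py <<'E'
from h import *
d=pickle.load(open("f0.pkl","rb")); S,D=d["scene"],d["side"]
def fit(obs,z):  # obs: (frame,px,local xy[,z])
    P=np.array([onz(o[0],o[1],o[3] if len(o)>3 else z)[:2] for o in obs]); L=np.array([o[2] for o in obs])/1000
    Pc,Lc=P-P.mean(0),L-L.mean(0)
    th=np.arctan2((Lc[:,0]*Pc[:,1]-Lc[:,1]*Pc[:,0]).sum(),(Lc*Pc).sum())
    c,s=np.cos(th),np.sin(th);M=np.array([[c,-s],[s,c]]);t=P.mean(0)-M@L.mean(0)
    print("pose",t.round(4),th.round(4),"res mm",((P-(L@M.T+t))*1000).round(1).tolist()); return t,th
def frame(t,th):
    T=np.eye(4);T[:3,:3]=R.from_euler("z",th).as_matrix();T[:2,3]=t;return T
C=frame(*fit([(D,(265.5,148),(-100,115)),(D,(341.4,166),(-100,-115)),(S,(237.2,226),(100,-115)),(S,(302,268),(100,115)),(S,(360,234),(-100,115)),
 (D,(336.6,199),(-100,-115),0),(D,(267,185.5),(-100,115),0),(S,(302,310),(100,115),0),(S,(358.8,274),(-100,115),0)],.15))
st=frame(*fit([(D,(245,298),(-60,60)),(D,(293,300.4),(-60,-60)),(D,(299,248.4),(90,-60)),(S,(413,198),(-60,60)),(S,(393,225),(90,60)),(S,(359,211),(90,-60))],.012))
# cradle
a=np.radians(35)
Cr=np.eye(4); Cr[:3,2]=[-np.sin(a),0,np.cos(a)];Cr[:3,0]=[np.cos(a),0,np.sin(a)];Cr[:3,1]=[0,1,0];Cr[:3,3]=[.045,0,.03]
Cr=st@Cr
if __name__=="__main__":
    print("cradle\n",Cr.round(4))
    iC=np.linalg.inv(C)
    for s,e in [((280,234),(303.9,102.1)),((338,200),(289.5,136.6))]:
        x,r=tri([ray(S,s),ray(D,e)]); print("far edge local",(iC@[*x,1]).round(3),np.round(r,3))
    for px,xx in [((675,122),.095),((617,245),-.095)]:
        p,dd=ray(D,(255+(px[0]-400)/3.333,70+px[1]/3.333)); p=iC@[*p,1];q=iC[:3,:3]@dd; print("near edge local",(p[:3]+q*(xx-p[0])/q[0]).round(3))
    for px in [(57,42),(85,30),(205,95)]: print("lamp head top",(iC@[*onz(S,(230+px[0]/2.5,160+px[1]/2.5),.282),1])[:3].round(3))
    for px in [(525,55),(705,85)]: print("lamp side top",(iC@[*onz(D,(255+(px[0]-400)/3.333,70+px[1]/3.333),.282),1])[:3].round(3))
    print("lampbase",iC@[*onz(S,(361,322),0.01),1])
    iK=np.linalg.inv(Cr)
    print("keeper pivot px",proj(D,(Cr@[.054,.037,.066,1])[:3]), "catch px",proj(D,(Cr@[.05,-.037,.066,1])[:3]), proj(S,(Cr@[.05,-.037,.066,1])[:3]))
    for q in (1.4,1.6,1.8,2.0): print(q,proj(D,(Cr@[.054+.088*np.sin(q),.037-.088*np.cos(q),.066,1])[:3]))
    for n,f,px,z in [("glue",D,(277.5,193),.11),("jar",D,(251,195),.06),("dish",D,(325,213),.03),("spray",D,(203,341),.17),("spool",D,(319,372),.06)]: print(n,onz(f,px,z).round(3))
    W=pickle.load(open("f0.pkl","rb"))
E
python3 loc.py
```

```text
pose [ 0.4822 -0.192 ] -1.7114 res mm [[-7.5, -8.7], [-4.1, -3.3], [5.8, 3.8], [1.8, 8.9], [13.6, -15.6], [1.4, -9.1], [-1.5, 2.9], [-12.7, 17.8], [3.3, 3.3]]
pose [0.5194 0.2086] -1.4847 res mm [[-3.2, 3.6], [-1.6, 1.7], [-2.4, 1.6], [-0.7, -0.5], [3.5, -9.5], [4.4, 3.0]]
cradle
 [[ 0.0704  0.9963 -0.0493  0.5232]
 [-0.8161  0.086   0.5715  0.1638]
 [ 0.5736  0.      0.8192  0.03  ]
 [ 0.      0.      0.      1.    ]]
far edge local [0.086 0.046 0.204 1.   ] [0.002 0.002]
far edge local [-0.092  0.042  0.207  1.   ] [0.009 0.009]
near edge local [ 0.095 -0.055  0.202]
near edge local [-0.095 -0.055  0.215]
lamp head top [ 0.05  -0.084  0.282]
lamp head top [ 0.018 -0.082  0.282]
lamp head top [0.018 0.079 0.282]
lamp side top [0.039 0.066 0.282]
lamp side top [ 0.043 -0.089  0.282]
lampbase [0.02211042 0.23180957 0.01       1.        ]
keeper pivot px [[256.50046812 235.96769365]] catch px [[286.35482437 239.43667667]] [[371.64930717 178.49037218]]
1.4 [[265.16042849 201.20074909]]
1.6 [[258.18656571 200.29744808]]
1.8 [[251.15415231 200.80213648]]
2.0 [[244.33479847 202.69380113]]
glue [0.541 0.011 0.11 ]
jar [ 0.628 -0.011  0.06 ]
dish [ 0.41  -0.003  0.03 ]
spray [0.584 0.44  0.17 ]
spool [0.365 0.43  0.06 ]
```

Run:
```python
from h import *
d=pickle.load(open("f0.pkl","rb"))
def mag(im):
    h=cv2.cvtColor(im,cv2.COLOR_RGB2HSV); return (h[...,0]>150)&(h[...,0]<172)&(h[...,1]>150)
for n,xs in [("scene",[(245,298),(308,350)]),("side",[(272,331)])]:
    im=d[n]["color"]; h=cv2.cvtColor(im,cv2.COLOR_RGB2HSV)
    br=((h[...,0]>8)&(h[...,0]<25)&(h[...,1]>90)).astype(np.uint8)
    if n=="scene": br[:,362:]=0; br[:170]=0
    else: br[205:]=0
    nl,lab,s,_=cv2.connectedComponentsWithStats(br); 
    seed=(280,260) if n=="scene" else (300,170)
    m=lab==lab[seed[1],seed[0]]; print(n,s[lab[seed[1],seed[0]]])
    print([(x,int(np.where(m[:,x])[0].max())) for x in range(np.where(m.any(0))[0].min(),np.where(m.any(0))[0].max()+1,6)])
    for a,b in xs:
        X=np.arange(a,b);Y=[np.where(m[:,x])[0].max()+.5 for x in X]
        p=np.polyfit(X,Y,1); r=np.abs(np.polyval(p,X)-Y); k=r<1.5; p=np.polyfit(X[k],np.array(Y)[k],1); print(p,k.mean())
    cy=np.where(m)
    print("left/right by row",[(y,int(np.where(m[y])[0].min()),int(np.where(m[y])[0].max())) for y in range(s[lab[seed[1],seed[0]]][1],cy[0].max(),8)])
```

```text
scene [ 236  198  123  118 9049]
[(236, 226), (242, 264), (248, 274), (254, 278), (260, 283), (266, 288), (272, 292), (278, 297), (284, 302), (290, 306), (296, 311), (302, 315), (308, 311), (314, 306), (320, 302), (326, 297), (332, 292), (338, 288), (344, 283), (350, 279), (356, 274)]
[ 0.77560071 81.89711337] 1.0
[ -0.75974394 545.2187424 ] 1.0
left/right by row [(198, 278, 278), (206, 264, 292), (214, 250, 316), (222, 238, 331), (230, 237, 346), (238, 238, 358), (246, 240, 358), (254, 241, 357), (262, 242, 357), (270, 244, 357), (278, 253, 351), (286, 264, 341), (294, 274, 330), (302, 284, 320), (310, 295, 309)]
side [ 263  101   93  101 6355]
[(263, 156), (269, 185), (275, 187), (281, 188), (287, 190), (293, 191), (299, 193), (305, 194), (311, 195), (317, 197), (323, 198), (329, 200), (335, 201), (341, 186), (347, 169), (353, 140)]
[  0.24237288 120.57966102] 1.0
left/right by row [(101, 302, 303), (109, 287, 346), (117, 281, 355), (125, 276, 355), (133, 272, 353), (141, 268, 352), (149, 263, 351), (157, 264, 351), (165, 265, 348), (173, 266, 345), (181, 267, 342), (189, 283, 340), (197, 316, 337)]
```

View pics/wrist0.png

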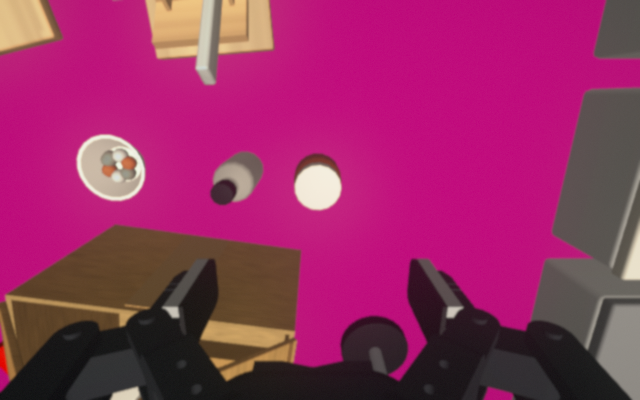

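```bash
python3 - <<'E'
import re
s=open("loc.py").read()
a=s.index("C=frame"); b=s.index("st=frame")
s=s[:a]+'''W=d["wrist"]; st0=dict(position=np.array([6.24764779e-01,-3.8e-05,2.30875e-01]),tool_rot=[-3.14075405,4.8e-5,1.57075747])
_o=onz
def onz(f,uv,z): return _o(f,uv,z,st0 if f is W else None)
C=frame(*fit([(S,(301.75,315.9),(100,115)),(S,(244.3,271.4),(100,-115)),(S,(358.3,273.2),(-100,115)),(D,(267.2,185.3),(-100,115)),(D,(337,202.3),(-100,-115)),(W,(115,226),(-100,-115)),(W,(301,250),(-100,115)),
 (D,(263.5,148.5),(-100,115),.15),(S,(302.5,269),(100,115),.15),(S,(236.5,225),(100,-115),.15),(S,(360,234),(-100,115),.15)],0))
'''+s[b:]
s=s.replace('(S,(359,211),(90,-60))]','(S,(359,211),(90,-60)),(W,(157,57),(90,-60)),(W,(273,48),(90,60))]')
open("loc.py","w").write(s)
E
python3 loc.py
```

```text
pose [ 0.4838 -0.1903] -1.7193 res mm [[-2.5, 2.0], [6.7, 0.8], [-1.7, 4.4], [-4.2, 1.3], [-3.8, 1.4], [-3.4, 1.0], [-2.5, 2.7], [-4.6, -6.4], [4.0, 6.2], [0.6, 3.0], [11.4, -16.3]]
pose [0.519  0.2091] -1.4892 res mm [[-3.1, 3.4], [-1.5, 0.9], [-1.6, 0.9], [-0.6, -0.8], [4.2, -9.8], [5.2, 2.3], [-0.8, 2.3], [-1.8, 0.9]]
cradle
 [[ 0.0668  0.9967 -0.0467  0.5227]
 [-0.8164  0.0815  0.5717  0.1643]
 [ 0.5736  0.      0.8192  0.03  ]
 [ 0.      0.      0.      1.    ]]
far edge local [0.088 0.046 0.204 1.   ] [0.002 0.002]
far edge local [-0.091  0.04   0.207  1.   ] [0.009 0.009]
near edge local [ 0.095 -0.056  0.204]
near edge local [-0.095 -0.058  0.217]
lamp head top [ 0.053 -0.085  0.282]
lamp head top [ 0.021 -0.083  0.282]
lamp head top [0.019 0.077 0.282]
lamp side top [0.041 0.065 0.282]
lamp side top [ 0.046 -0.09   0.282]
lampbase [0.02217328 0.23065695 0.01       1.        ]
keeper pivot px [[256.69298664 236.11453251]] catch px [[286.53510555 239.69867484]] [[371.59836758 178.33043936]]
1.4 [[265.47777305 201.3641695 ]]
1.6 [[258.50829851 200.43611037]]
1.8 [[251.47596766 200.91641792]]
2.0 [[244.65235717 202.78478621]]
glue [0.541 0.011 0.11 ]
jar [ 0.628 -0.011  0.06 ]
dish [ 0.41  -0.003  0.03 ]
spray [0.584 0.44  0.17 ]
spool [0.365 0.43  0.06 ]
```

```bash
sed -i 's/,(S,(360,234),(-100,115),.15)\]/]/; s/(S,(393,225),(90,60)),(S,(359,211),(90,-60)),//; s/(D,(263.5,148.5),(-100,115),.15),(S,(302.5,269),(100,115),.15),//' loc.py
cat > mv.py <<'E'
import sys
from loc import *
from workcell import observe
def local_pose(F,p,tilt,yawoff=0):
    """tool pose in frame F (yawed frame): closing line along F y, tool leaning by tilt deg to F -x"""
    Fm=F[:3,:3]; zx=F[:3,0].copy(); zx[2]=0; zx/=np.linalg.norm(zx); yv=F[:3,1]; up=np.array([0,0,1.])
    t=np.radians(tilt); z=zx*np.sin(t)-up*np.cos(t); y=yv; x=np.cross(y,z)
    return np.column_stack([x,y,z]), np.asarray(p)
def plan(target,n,cur=None):
    Rt,pt=target
    if cur is None:
        o=observe(); cur=(R.from_euler("xyz",o["tool_rot"]).as_matrix(),np.array(o["position"]))
    Rc,pc=cur; w=R.from_matrix(Rc.T@Rt).as_rotvec()/n; A=0;M=Rc
    for i in range(n): A=A+M; M=M@R.from_rotvec(w).as_matrix()
    v=np.linalg.solve(A,pt-pc)
    print(n,"rows:",(v/.02).round(3).tolist(),(np.degrees(w)/6).round(3).tolist()); return target
def cl(p): return (C@[*p,1])[:3]
def kl(p): return (Cr@[*p,1])[:3]
E
python3 loc.py|head -2
python3 - <<'E'
from mv import *
iC=np.linalg.inv(C)
for z in (.125,.135): print("tube cap",(iC@[*onz(S,(283,226.5),z),1]).round(3),"tin cap",(iC@[*onz(D,(299,139.6),z),1]).round(3))
print(C.round(3)); o=observe(); print(o["clock"])
a=plan(local_pose(C,cl((-.05,-.007,.30)),30),10)
b=plan(local_pose(C,cl((-.05,-.007,.185)),30),10,a)
E
```

```text
pose [ 0.4828 -0.1883] -1.7078 res mm [[-2.7, -1.1], [6.8, 0.2], [0.4, 0.9], [-2.2, -2.2], [-1.4, 0.5], [-1.0, 0.1], [-0.5, -0.8], [0.7, 2.4]]
pose [0.5174 0.2104] -1.4882 res mm [[-1.5, 2.1], [0.1, -0.3], [-0.1, -0.3], [1.0, -2.1], [0.7, 1.1], [-0.3, -0.5]]
pose [ 0.4828 -0.1883] -1.7078 res mm [[-2.7, -1.1], [6.8, 0.2], [0.4, 0.9], [-2.2, -2.2], [-1.4, 0.5], [-1.0, 0.1], [-0.5, -0.8], [0.7, 2.4]]
pose [0.5174 0.2104] -1.4882 res mm [[-1.5, 2.1], [0.1, -0.3], [-0.1, -0.3], [1.0, -2.1], [0.7, 1.1], [-0.3, -0.5]]
tube cap [ 0.003 -0.051  0.125  1.   ] tin cap [0.005 0.038 0.125 1.   ]
tube cap [ 0.011 -0.041  0.135  1.   ] tin cap [-0.006  0.034  0.135  1.   ]
[[-0.137  0.991  0.     0.483]
 [-0.991 -0.137 -0.    -0.188]
 [-0.     0.     1.     0.   ]
 [ 0.     0.     0.     1.   ]]
0.15
10 rows: [-0.8, -0.672, -0.163] [0.033, -0.499, 0.128]
10 rows: [0.288, -0.0, 0.498] [0.0, 0.0, 0.0]
```

Request:
move_arm(plan=[[[-0.8, -0.67, -0.16, 0.033, -0.5, 0.128, -1], [-0.8, -0.67, -0.16, 0.033, -0.5, 0.128, -1], [-0.8, -0.67, -0.16, 0.033, -0.5, 0.128, -1], [-0.8, -0.67, -0.16, 0.033, -0.5, 0.128, -1], [-0.8, -0.67, -0.16, 0.033, -0.5, 0.128, -1], [-0.8, -0.67, -0.16, 0.033, -0.5, 0.128, -1], [-0.8, -0.67, -0.16, 0.033, -0.5, 0.128, -1], [-0.8, -0.67, -0.16, 0.033, -0.5, 0.128, -1], [-0.8, -0.67, -0.16, 0.033, -0.5, 0.128, -1], [-0.8, -0.67, -0.16, 0.033, -0.5, 0.128, -1]]])

```text
clock: 1.15
position: [0.4825, -0.1383, 0.3001]
tool_rot: [3.14, 0.527, 1.433]
force: [0.0, -0.1, 0.1]
grip_width: 0.0001
finger_force: 0.0
```

Run:
```python
from mv import *
o=observe(); print(o["clock"],o["position"],o["force"],o["grip_width"])
b=plan(local_pose(C,cl((-.05,-.007,.185)),30),8)
h=.115
def edge(q,r=.09,dz=-.02,dy=0): return (-.05,h-r*np.cos(q)+dy,.15+r*np.sin(q)+dz)
cur=b
# far: to contact: finger half width .015 -> tip y = edge y -.015
for q,n in [(.65,2),(.85,1),(1.05,1),(1.25,1),(1.45,1),(1.65,1),(1.85,1),(2.05,1),(2.2,1)]:
    cur=plan(local_pose(C,cl(edge(q,dy=-.015)),30),n,cur)
```

```text
pose [ 0.4828 -0.1883] -1.7078 res mm [[-2.7, -1.1], [6.8, 0.2], [0.4, 0.9], [-2.2, -2.2], [-1.4, 0.5], [-1.0, 0.1], [-0.5, -0.8], [0.7, 2.4]]
pose [0.5174 0.2104] -1.4882 res mm [[-1.5, 2.1], [0.1, -0.3], [-0.1, -0.3], [1.0, -2.1], [0.7, 1.1], [-0.3, -0.5]]
1.15 [ 0.48245822 -0.13833725  0.30007754] [ 0.03487516 -0.07174621  0.08913578] 9.671312329183772e-05
8 rows: [0.364, 0.0, 0.62] [0.001, 0.004, -0.001]
2 rows: [0.007, 0.884, 0.012] [0.0, 0.0, 0.0]
1 rows: [-0.329, 0.612, -0.569] [0.0, 0.0, 0.0]
1 rows: [-0.261, 0.731, -0.453] [0.0, 0.0, 0.0]
1 rows: [-0.184, 0.82, -0.318] [0.0, 0.0, 0.0]
1 rows: [-0.098, 0.877, -0.17] [0.0, 0.0, 0.0]
1 rows: [-0.009, 0.898, -0.016] [0.0, 0.0, 0.0]
1 rows: [0.08, 0.884, 0.139] [0.0, 0.0, 0.0]
1 rows: [0.166, 0.835, 0.288] [0.0, 0.0, 0.0]
1 rows: [0.177, 0.573, 0.307] [0.0, 0.0, 0.0]
```

Request:
move_arm(plan=[[[0.364, 0, 0.62, 0, 0, 0, -1], [0.364, 0, 0.62, 0, 0, 0, -1], [0.364, 0, 0.62, 0, 0, 0, -1], [0.364, 0, 0.62, 0, 0, 0, -1], [0.364, 0, 0.62, 0, 0, 0, -1], [0.364, 0, 0.62, 0, 0, 0, -1], [0.364, 0, 0.62, 0, 0, 0, -1], [0.364, 0, 0.62, 0, 0, 0, -1], [0, 0.6, 0, 0, 0, 0, -1], [0, 0.6, 0, 0, 0, 0, -1]]])

```text
clock: 2.15
position: [0.5082, -0.1405, 0.1851]
tool_rot: [3.14, 0.524, 1.434]
force: [0.5, 0.8, 0.0]
grip_width: -0.0001
finger_force: 0.0
```

Request:
move_arm(plan=[[[0, 0.56, 0, 0, 0, 0, -1], [-0.33, 0.61, -0.57, 0, 0, 0, -1], [-0.26, 0.73, -0.45, 0, 0, 0, -1], [-0.18, 0.82, -0.32, 0, 0, 0, -1], [-0.1, 0.88, -0.17, 0, 0, 0, -1], [0, 0.9, 0, 0, 0, 0, -1], [0.08, 0.88, 0.14, 0, 0, 0, -1], [0.16, 0.83, 0.29, 0, 0, 0, -1], [0.17, 0.57, 0.3, 0, 0, 0, -1], [0, 0, 0, 0, 0, 0, -1]]])

```text
clock: 3.15
position: [0.6422, -0.1594, 0.2021]
tool_rot: [3.141, 0.525, 1.433]
force: [-0.4, 0.3, 0.2]
grip_width: 0.0002
finger_force: 0.0
```

Run:
```python
from mv import *
from workcell import grab_frame
o=observe(); print(o["clock"],o["force"], (np.linalg.inv(C)@[*o["position"],1]).round(3))
f=grab_frame("side"); g=grab_frame("scene"); pickle.dump((f,g),open("f1.pkl","wb"))
def e(f,x,y,w,h): return cv2.resize(f["color"][y:y+h,x:x+w,::-1],(400,400),interpolation=cv2.INTER_CUBIC)
cv2.imwrite("pics/p1.png",np.hstack([e(f,230,60,150,150),e(g,220,140,170,170)]))
cur=plan(local_pose(C,cl((-.05,.1,.205)),30),3)
cur=plan(local_pose(C,cl((-.05,-.03,.19)),30),8,cur)
def edge(q,r=.09,dz=-.02,dy=.015): return (-.05,-.115+r*np.cos(q)+dy,.15+r*np.sin(q)+dz)
for q,n in [(.8,1),(1.0,1),(1.2,1),(1.4,1),(1.6,1),(1.8,1),(2.0,1),(2.2,1)]:
    cur=plan(local_pose(C,cl(edge(q)),30),n,cur)
```

```text
pose [ 0.4828 -0.1883] -1.7078 res mm [[-2.7, -1.1], [6.8, 0.2], [0.4, 0.9], [-2.2, -2.2], [-1.4, 0.5], [-1.0, 0.1], [-0.5, -0.8], [0.7, 2.4]]
pose [0.5174 0.2104] -1.4882 res mm [[-1.5, 2.1], [0.1, -0.3], [-0.1, -0.3], [1.0, -2.1], [0.7, 1.1], [-0.3, -0.5]]
3.15 [-0.39815373  0.26538002  0.19226785] [-0.05   0.154  0.202  1.   ]
3 rows: [-0.023, -0.883, -0.025] [0.003, 0.003, -0.002]
8 rows: [0.047, -0.812, 0.081] [0.0, 0.0, 0.0]
1 rows: [-0.114, -0.365, -0.198] [0.0, 0.0, 0.0]
1 rows: [-0.279, -0.704, -0.484] [0.0, 0.0, 0.0]
1 rows: [-0.204, -0.801, -0.353] [0.0, 0.0, 0.0]
1 rows: [-0.12, -0.866, -0.208] [0.0, 0.0, 0.0]
1 rows: [-0.032, -0.896, -0.055] [0.0, 0.0, 0.0]
1 rows: [0.058, -0.891, 0.1] [0.0, 0.0, 0.0]
1 rows: [0.145, -0.85, 0.252] [0.0, 0.0, 0.0]
1 rows: [0.227, -0.776, 0.393] [0.0, 0.0, 0.0]
```

View pics/p1.png

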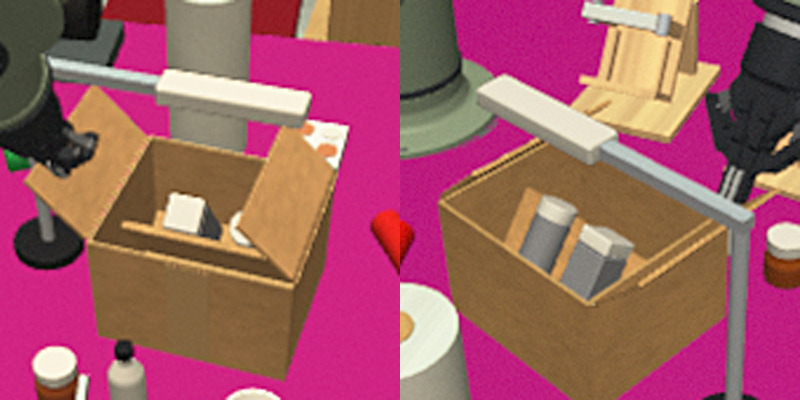

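The far flap (left panel, around (90,150)) is folded well past upright. The round cap is in the near slot (right panel, (558,208)) and the square one in the far slot at (605,240), so the near one is the tube. Next is the near flap.

Request:
move_arm(plan=[[[0, -0.88, 0, 0, 0, 0, -1], [0, -0.88, 0, 0, 0, 0, -1], [0, -0.88, 0, 0, 0, 0, -1], [0.054, -0.93, 0.092, 0, 0, 0, -1], [0.054, -0.93, 0.092, 0, 0, 0, -1], [0.054, -0.93, 0.092, 0, 0, 0, -1], [0.054, -0.93, 0.092, 0, 0, 0, -1], [0.054, -0.93, 0.092, 0, 0, 0, -1], [0.054, -0.93, 0.092, 0, 0, 0, -1], [0.054, -0.93, 0.092, 0, 0, 0, -1]]])

```text
clock: 4.25
position: [0.4591, -0.1338, 0.1884]
tool_rot: [3.139, 0.524, 1.433]
force: [0.3, 0.1, 0.5]
grip_width: -0.0001
finger_force: 0.0
```

Request:
move_arm(plan=[[[-0.11, -0.36, -0.2, 0, 0, 0, -1], [-0.28, -0.7, -0.48, 0, 0, 0, -1], [-0.2, -0.8, -0.35, 0, 0, 0, -1], [-0.12, -0.87, -0.21, 0, 0, 0, -1], [-0.03, -0.9, -0.05, 0, 0, 0, -1], [0.06, -0.89, 0.1, 0, 0, 0, -1], [0.14, -0.85, 0.25, 0, 0, 0, -1], [0.23, -0.78, 0.39, 0, 0, 0, -1], [0, 0, 0, 0, 0, 0, -1], [0, 0.5, 0, 0, 0, 0, -1]]])

```text
clock: 5.25
position: [0.3488, -0.1184, 0.201]
tool_rot: [3.14, 0.524, 1.434]
force: [0.9, -0.1, -0.1]
grip_width: 0.0003
finger_force: 0.0
```

```bash
python3 - <<'E' | tail -n +3
from mv import *
o=observe(); print(o["clock"],o["force"], (np.linalg.inv(C)@[*o["position"],1]).round(3))
# go up above tube to look with the wrist
cur=plan(local_pose(C,cl((-.09,-.038,.27)),32),10)
E
```

```text
5.25 [ 0.93542564 -0.09548483 -0.06116858] [-0.051 -0.142  0.201  1.   ]
10 rows: [-0.009, 0.522, -0.396] [0.002, -0.033, -0.0]
```

Request:
move_arm(plan=[[[0, 0.52, -0.4, 0, -0.033, 0, 0.5], [0, 0.52, -0.4, 0, -0.033, 0, 0.5], [0, 0.52, -0.4, 0, -0.033, 0, 0.5], [0, 0.52, -0.4, 0, -0.033, 0, 0.5], [0, 0.52, -0.4, 0, -0.033, 0, 0.5], [0, 0.52, -0.4, 0, -0.033, 0, 0.5], [0, 0.52, -0.4, 0, -0.033, 0, 0.5], [0, 0.52, -0.4, 0, -0.033, 0, 0.5], [0, 0.52, -0.4, 0, -0.033, 0, 0.5], [0, 0.52, -0.4, 0, -0.033, 0, 0.5]]])

```text
clock: 6.25
position: [0.4588, -0.092, 0.2701]
tool_rot: [3.139, 0.559, 1.432]
force: [0.9, -0.7, -0.2]
grip_width: 0.0643
finger_force: 0.0
```

```bash
python3 - <<'E' | tail -n +3
from mv import *
from workcell import grab_frame
o=observe(); print(o["clock"],o["force"], o["grip_width"],(np.linalg.inv(C)@[*o["position"],1]).round(3))
f=grab_frame("wrist"); f2=grab_frame("side"); f3=grab_frame("scene"); pickle.dump((o,f,f2,f3),open("f2.pkl","wb"))
A=np.zeros((560,800,3),np.uint8)
A[:400,:640]=f["color"][:,:,::-1]
A[400:,:160]=cv2.resize(f2["color"][60:220,220:380,::-1],(160,160))
A[400:,640:]=f3["color"][150:310,225:385,::-1]
big=cv2.resize(f2["color"][80:180,240:340,::-1],(480,480))[:160]
A[400:,160:640]=big
cv2.imwrite("pics/p2.png",A)
E
```

```text
6.25 [ 0.92250484 -0.65715331 -0.1679099 ] 0.0642716400289797 [-0.092 -0.037  0.27   1.   ]
```

View pics/p2.png

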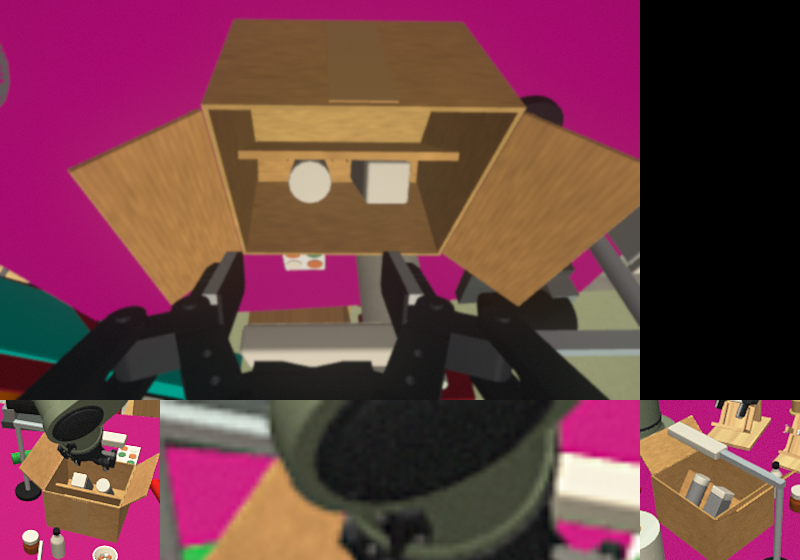

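```bash
python3 - <<'E' | tail -n +3
from mv import *
o,W,D1,S1=pickle.load(open("f2.pkl","rb"))
h=cv2.cvtColor(W["color"],cv2.COLOR_RGB2HSV); m=((h[...,1]<40)&(h[...,2]>170)).astype(np.uint8); m[:155]=0;m[210:]=0
for c in cv2.findContours(m,0,2)[0]:
    if cv2.contourArea(c)>300: print("cap",cv2.fitEllipse(c), cv2.minAreaRect(c)); 
    if cv2.contourArea(c)>300 and cv2.boundingRect(c)[0]<320: e=cv2.fitEllipse(c)
iC=np.linalg.inv(C)
print("corners",[ (iC@[*globals()['_o'](W,p,.15,o),1]).round(3)[:3].tolist() for p in [(203.5,106.5),(524,107),(245,253.5),(440,253.5)]] if '_o' in globals() else None)
import h as H
print("corners",[ (iC@[*H.onz(W,p,.15,o),1]).round(3)[:3].tolist() for p in [(203.5,106.5),(524,107),(245,253.5),(440,253.5)]])
p,d=H.ray(W,e[0],o); Rm,_=pose(W,o); 
for dep in (327.55*42/max(e[1]),): print("by size",(iC@[*(p+d*dep/1000/(d@Rm[:,2])),1]).round(3))
for z in (.125,.13,.135,.14): print(z,(iC@[*H.onz(W,e[0],z,o),1]).round(3))
# scene view cap
h=cv2.cvtColor(S1["color"],cv2.COLOR_RGB2HSV)
E
```

```text
corners None
corners [[-0.101, -0.114, 0.15], [-0.1, 0.113, 0.15], [0.097, -0.116, 0.15], [0.098, 0.112, 0.15]]Traceback (most recent call last):
  File "<stdin>", line 11, in <module>
NameError: name 'e' is not defined
```

```bash
python3 - <<'E' | tail -n +3
from mv import *
import h as H
o,W,D1,S1=pickle.load(open("f2.pkl","rb"))
iC=np.linalg.inv(C)
h=cv2.cvtColor(W["color"],cv2.COLOR_RGB2HSV); print(h[182,310],h[182,390],h[190,335],h[165,350])
m=((abs(h[...,2].astype(int)-h[182,310,2])<25)&(h[...,1]<h[182,310,1]+25)).astype(np.uint8); m[:155]=0;m[210:]=0;m[:,:280]=0;m[:,420:]=0
for c in cv2.findContours(m,0,2)[0]:
    if cv2.contourArea(c)>300:
        e=cv2.fitEllipse(c); print("cap",e); p,d=H.ray(W,e[0],o); Rm,_=pose(W,o)
        dep=.32755*42/np.mean(e[1]); print("by size",(iC@[*(p+d*dep/(d@Rm[:,2])),1]).round(3))
        for z in (.125,.13,.135,.14): print(z,(iC@[*H.onz(W,e[0],z,o),1]).round(3))
E
```

```text
[ 20  43 212] [ 20  43 212] [ 16 141 121] [ 16 135 159]
cap ((388.4625244140625, 175.72731018066406), (39.13645935058594, 143.7445526123047), 4.718489646911621)
by size [-0.127 -0.002  0.245  1.   ]
0.125 [-0.006  0.037  0.125  1.   ]
0.13 [-0.011  0.036  0.13   1.   ]
0.135 [-0.016  0.034  0.135  1.   ]
0.14 [-0.021  0.032  0.14   1.   ]
cap ((309.54583740234375, 181.9127655029297), (39.13528823852539, 40.15818786621094), 92.66148376464844)
by size [ 0.017 -0.04   0.111  1.   ]
0.125 [ 0.003 -0.04   0.125  1.   ]
0.13 [-0.002 -0.04   0.13   1.   ]
0.135 [-0.008 -0.04   0.135  1.   ]
0.14 [-0.013 -0.04   0.14   1.   ]
```

```bash
python3 - <<'E' | tail -n +3
from mv import *
o=observe()
a=np.radians(35); top=np.array([-.004,-.039,.132]); ax=np.array([-np.sin(a),0,np.cos(a)])
cur=plan(local_pose(C,cl(top+.12*ax),35),5)
cur=plan(local_pose(C,cl(top+.02*ax),35),5,cur)
cur=plan(local_pose(C,cl(top-.037*ax),35),5,cur)
E
```

```text
5 rows: [0.054, -0.014, 0.433] [0.004, -0.1, -0.003]
5 rows: [0.0, 0.0, 1.0] [0.0, 0.0, 0.0]
5 rows: [-0.0, -0.0, 0.57] [0.0, 0.0, 0.0]
```

Request:
move_arm(plan=[[[0.054, -0.014, 0.433, 0, -0.1, 0, 0.5], [0.054, -0.014, 0.433, 0, -0.1, 0, 0.5], [0.054, -0.014, 0.433, 0, -0.1, 0, 0.5], [0.054, -0.014, 0.433, 0, -0.1, 0, 0.5], [0.054, -0.014, 0.433, 0, -0.1, 0, 0.5], [0, 0, 1, 0, 0, 0, 0.5], [0, 0, 1, 0, 0, 0, 0.5], [0, 0, 1, 0, 0, 0, 0.5], [0, 0, 1, 0, 0, 0, 0.5], [0, 0, 1, 0, 0, 0, 0.5]]])

```text
clock: 7.4
position: [0.4448, -0.1681, 0.147]
tool_rot: [3.14, 0.611, 1.433]
force: [1.2, -0.6, -0.9]
grip_width: 0.0637
finger_force: 0.0
```

Request:
move_arm(plan=[[[0, 0, 0.3, 0, 0, 0, 0.5], [0, 0, 0.3, 0, 0, 0, 0.5], [0, 0, 0.3, 0, 0, 0, 0.5], [0, 0, 0.3, 0, 0, 0, 0.5], [0, 0, 0.3, 0, 0, 0, 0.5], [0, 0, 0.3, 0, 0, 0, 0.5], [0, 0, 0.3, 0, 0, 0, 0.5], [0, 0, 0.3, 0, 0, 0, 0.5], [0, 0, 0.25, 0, 0, 0, 0.5], [0, 0, 0.2, 0, 0, 0, 0.5]]])

```text
clock: 8.4
position: [0.4406, -0.2003, 0.101]
tool_rot: [3.14, 0.611, 1.433]
force: [0.2, 0.5, -1.3]
grip_width: 0.0644
finger_force: 0.0
```

```bash
python3 - <<'E' | tail -n +3
from mv import *
import h as H
from workcell import grab_frame
o=observe(); print(o["clock"],o["force"], o["grip_width"],(np.linalg.inv(C)@[*o["position"],1]).round(3))
f=grab_frame("wrist"); f2=grab_frame("scene"); pickle.dump((o,f,f2),open("f3.pkl","wb"))
A=np.zeros((400,800,3),np.uint8)
A[:,:400]=cv2.resize(f["color"][100:400,170:470,::-1],(400,400))
A[:,400:]=cv2.resize(f2["color"][150:300,230:380,::-1],(400,400))
cv2.imwrite("pics/p3.png",A)
E
```

```text
8.4 [ 0.19609003  0.4540112  -1.25718851] 0.06438057330193916 [ 0.018 -0.04   0.101  1.   ]
```

View pics/p3.png

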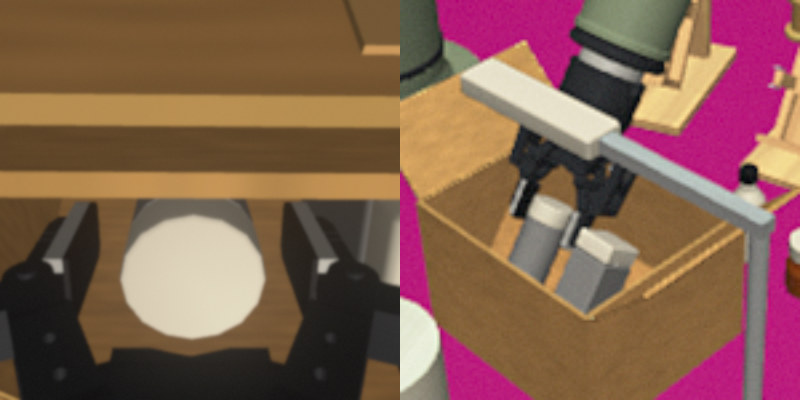

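The tube's round cap (left panel, (192,275)) is centred between the open fingers. I'll grip it now.

Request:
move_arm(plan=[[[0, 0, 0, 0, 0, 0, -1], [0, 0, 0, 0, 0, 0, -1], [0, 0, 0, 0, 0, 0, -1], [0, 0, 0, 0, 0, 0, -1], [0, 0, 0, 0, 0, 0, -1], [0, 0, 0, 0, 0, 0, -1], [0, 0, 0, 0, 0, 0, -1], [0, 0, 0, 0, 0, 0, -1], [0, 0, -0.1, 0, 0, 0, -1], [0, 0, -0.3, 0, 0, 0, -1]]], grip_force=45)

```text
clock: 9.5
position: [0.4411, -0.1954, 0.1079]
tool_rot: [3.141, 0.611, 1.433]
force: [-0.4, -0.0, -2.0]
grip_width: 0.0414
finger_force: 45.6
```

Request:
move_arm(plan=[[[0, 0, -0.5, 0, 0, 0, -1], [0, 0, -0.8, 0, 0, 0, -1], [0, 0, -0.8, 0, 0, 0, -1], [0, 0, -0.8, 0, 0, 0, -1], [0, 0, -0.8, 0, 0, 0, -1], [0, 0, -0.8, 0, 0, 0, -1], [0, 0, -0.8, 0, 0, 0, -1], [0, 0, -0.8, 0, 0, 0, -1], [0, 0, -0.8, 0, 0, 0, -1], [0, 0, -0.5, 0, 0, 0, -1]]])

```text
clock: 10.5
position: [0.453, -0.1102, 0.2304]
tool_rot: [3.139, 0.61, 1.433]
force: [-0.2, -0.2, -2.2]
grip_width: 0.0411
finger_force: 45.7
```

```bash
python3 - <<'E' | tail -n +3
from mv import *
o=observe(); print(o["clock"],o["force"], o["grip_width"],(np.linalg.inv(C)@[*o["position"],1]).round(3))
print("cradle axes",Cr.round(3))
cur=plan(local_pose(C,np.array([.49,-.03,.33]),35),10)
# rail-aligned hover over cradle: TCP at cradle (21,0,z)
E
```

```text
10.5 [-0.24604196 -0.16238629 -2.21918812] 0.04114861824436304 [-0.073 -0.04   0.23   1.   ]
cradle axes [[ 0.068  0.997 -0.047  0.521]
 [-0.816  0.082  0.572  0.166]
 [ 0.574  0.     0.819  0.03 ]
 [ 0.     0.     0.     1.   ]]
10 rows: [0.061, 0.129, -0.65] [0.002, -0.001, -0.001]
```

Request:
move_arm(plan=[[[0.06, 0.13, -0.65, 0, 0, 0, -1], [0.06, 0.13, -0.65, 0, 0, 0, -1], [0.06, 0.13, -0.65, 0, 0, 0, -1], [0.06, 0.13, -0.65, 0, 0, 0, -1], [0.06, 0.13, -0.65, 0, 0, 0, -1], [0.06, 0.13, -0.65, 0, 0, 0, -1], [0.06, 0.13, -0.65, 0, 0, 0, -1], [0.06, 0.13, -0.65, 0, 0, 0, -1], [0.06, 0.13, -0.65, 0, 0, 0, -1], [0.06, 0.13, -0.65, 0, 0, 0, -1]]])

```text
clock: 11.5
position: [0.4899, -0.0306, 0.3294]
tool_rot: [3.14, 0.611, 1.433]
force: [-0.2, 0.3, -2.2]
grip_width: 0.0412
finger_force: 45.7
```

```bash
python3 - <<'E' | tail -n +3
from mv import *
o=observe(); print(o["clock"],o["force"], o["position"])
cur=plan(local_pose(Cr,kl((.028,0,.27)),35),20)
cur=plan(local_pose(Cr,kl((.028,0,.205)),35),5,cur)
E
```

```text
11.5 [-0.24130888  0.31746994 -2.22149692] [ 0.48990569 -0.03060535  0.32942449]
20 rows: [0.762, 0.024, -0.344] [-0.06, 0.0, -0.086]
5 rows: [-0.0, 0.0, 0.65] [0.0, 0.0, 0.0]
```

Request:
move_arm(plan=[[[0.762, 0.024, -0.344, -0.06, 0, -0.086, -1], [0.762, 0.024, -0.344, -0.06, 0, -0.086, -1], [0.762, 0.024, -0.344, -0.06, 0, -0.086, -1], [0.762, 0.024, -0.344, -0.06, 0, -0.086, -1], [0.762, 0.024, -0.344, -0.06, 0, -0.086, -1], [0.762, 0.024, -0.344, -0.06, 0, -0.086, -1], [0.762, 0.024, -0.344, -0.06, 0, -0.086, -1], [0.762, 0.024, -0.344, -0.06, 0, -0.086, -1], [0.762, 0.024, -0.344, -0.06, 0, -0.086, -1], [0.762, 0.024, -0.344, -0.06, 0, -0.086, -1]]])

```text
clock: 12.5
position: [0.5091, 0.1334, 0.2973]
tool_rot: [3.14, 0.611, 1.544]
force: [0.6, -1.1, -1.8]
grip_width: 0.0411
finger_force: 45.7
```

Request:
move_arm(plan=[[[0.762, 0.024, -0.344, -0.06, 0, -0.086, -1], [0.762, 0.024, -0.344, -0.06, 0, -0.086, -1], [0.762, 0.024, -0.344, -0.06, 0, -0.086, -1], [0.762, 0.024, -0.344, -0.06, 0, -0.086, -1], [0.762, 0.024, -0.344, -0.06, 0, -0.086, -1], [0.762, 0.024, -0.344, -0.06, 0, -0.086, -1], [0.762, 0.024, -0.344, -0.06, 0, -0.086, -1], [0.762, 0.024, -0.344, -0.06, 0, -0.086, -1], [0.762, 0.024, -0.344, -0.06, 0, -0.086, -1], [0.762, 0.024, -0.344, -0.06, 0, -0.086, -1]]])

```text
clock: 13.5
position: [0.5101, 0.2976, 0.2661]
tool_rot: [3.141, 0.612, 1.654]
force: [-0.4, -0.8, -2.1]
grip_width: 0.0414
finger_force: 45.7
```

```bash
python3 - <<'E' | tail -n +3
from mv import *
import h as H
from workcell import grab_frame
o=observe(); print(o["clock"],o["force"], o["grip_width"],(np.linalg.inv(Cr)@[*o["position"],1]).round(3))
f=grab_frame("wrist"); f2=grab_frame("side"); f3=grab_frame("scene"); pickle.dump((o,f,f2,f3),open("f4.pkl","wb"))
A=np.zeros((600,800,3),np.uint8)
A[:400,:640]=f["color"][:,:,::-1]
A[400:,:400]=cv2.resize(f2["color"][190:310,190:430,::-1],(400,200))
A[400:,400:]=cv2.resize(f3["color"][110:230,290:530,::-1],(400,200))
cv2.imwrite("pics/p4.png",A)
g=np.array([[.0,.042,.12],[0,-.042,.12],[.05,-.037,.066],[.054,.037,.066]])
print(H.proj(f,[kl(p) for p in g],o).round(1).tolist())
E
```

```text
13.5 [-0.44695978 -0.75778408 -2.07349071] 0.04140774588357415 [ 0.027 -0.     0.269  1.   ]
[[359.1, 155.7], [265.8, 155.6], [278.9, 192.2], [345.8, 195.7]]
```

View pics/p4.png

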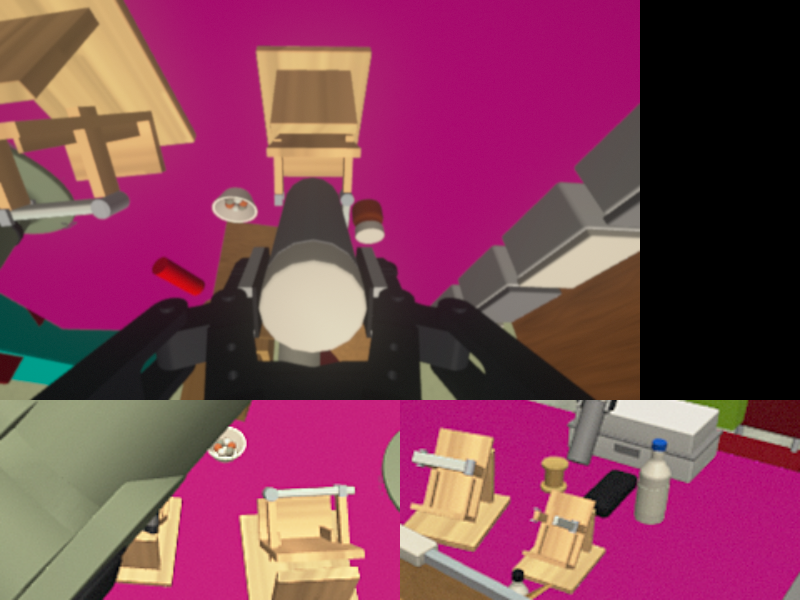

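The held tube lines up with the small stand: its cap is at (313,305) and the board's top edge spans (265–361,150). The big stand at the left is the look-alike. I'll lower along the slope.

Request:
move_arm(plan=[[[0, 0, 0.72, 0, 0, 0, -1], [0, 0, 0.72, 0, 0, 0, -1], [0, 0, 0.72, 0, 0, 0, -1], [0, 0, 0.72, 0, 0, 0, -1], [0, 0, 0.72, 0, 0, 0, -1], [0, 0, 0.72, 0, 0, 0, -1], [0, 0, 0.72, 0, 0, 0, -1], [0, 0, 0.72, 0, 0, 0, -1], [0, 0, 0.72, 0, 0, 0, -1], [0, 0, 0.6, 0, 0, 0, -1]]])

```text
clock: 14.65
position: [0.517, 0.2144, 0.1495]
tool_rot: [3.141, 0.612, 1.653]
force: [0.7, 0.2, -1.9]
grip_width: 0.0412
finger_force: 45.8
```

```bash
python3 - <<'E' | tail -n +3
from mv import *
import h as H
from workcell import grab_frame
o=observe(); print(o["clock"],o["force"], o["grip_width"],(np.linalg.inv(Cr)@[*o["position"],1]).round(4), Cr[:3,:3].T@o["force"])
f=grab_frame("wrist"); f3=grab_frame("scene"); pickle.dump((o,f,f3),open("f5.pkl","wb"))
A=np.zeros((400,800,3),np.uint8)
A[:,:400]=cv2.resize(f["color"][100:400,170:470,::-1],(400,400))
A[:,400:]=cv2.resize(f3["color"][130:230,340:440,::-1],(400,400),interpolation=cv2.INTER_CUBIC)
cv2.imwrite("pics/p5.png",A)
g=np.array([[.0,.042,.12],[0,-.042,.12],[.05,-.037,.066],[.054,.037,.066]])
print(H.proj(f,[kl(p) for p in g],o).round(1).tolist(),H.proj(f3,[kl(p) for p in g]).round(1).tolist())
E
```

```text
14.65 [ 0.68987753  0.19659339 -1.9013244 ] 0.041200470365566406 [ 2.84e-02 -1.00e-04  1.26e-01  1.00e+00] [-1.20443088  0.70374303 -1.47773693]
[[399.7, 203.7], [225.5, 203.7], [258.5, 248.4], [366.3, 253.7]] [[406.3, 169.5], [380.7, 162.5], [371.4, 178.0], [393.9, 184.6]]
```

View pics/p5.png

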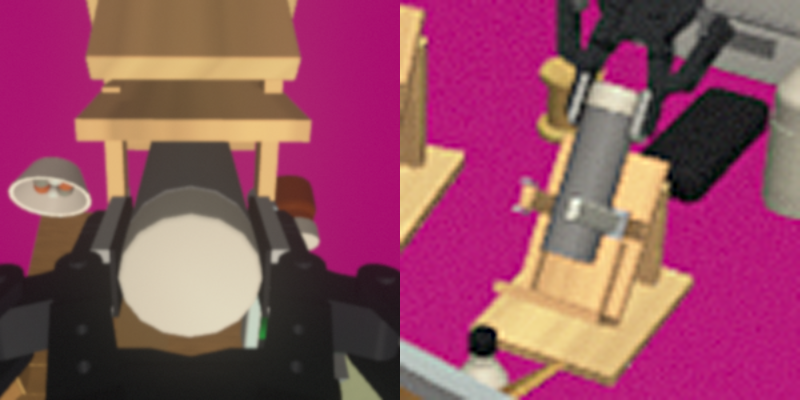

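Request:
move_arm(plan=[[[0, 0.05, 0.3, 0, 0, 0, -1], [0, 0, 0.3, 0, 0, 0, -1], [0, 0, 0.3, 0, 0, 0, -1], [0, 0, 0.2, 0, 0, 0, -1], [0.1, 0, 0, 0, 0, 0, -1], [0.1, 0, 0, 0, 0, 0, -1], [0.07, 0, 0, 0, 0, 0, -1], [0, 0, 0.05, 0, 0, 0, -1], [0, 0, 0.05, 0, 0, 0, -1], [0, 0, 0, 0, 0, 0, -1]]])

```text
clock: 15.75
position: [0.5188, 0.2059, 0.1277]
tool_rot: [3.141, 0.612, 1.653]
force: [-0.5, 0.5, -1.5]
grip_width: 0.0405
finger_force: 45.8
```

```bash
python3 - <<'E' | tail -n +3
from mv import *
o=observe(); print(o["clock"], o["grip_width"],(np.linalg.inv(Cr)@[*o["position"],1]).round(4), Cr[:3,:3].T@o["force"],o["moment"])
E
```

```text
15.75 0.04050602159542804 [0.023  0.001  0.1032 1.    ] [-1.32184469 -0.42208556 -0.94357574] [ 0.85957641  0.056749   -0.0420337 ]
```

Request:
move_arm(plan=[[[0, 0, 0.05, 0, 0, 0, -1], [0, 0, 0.05, 0, 0, 0, -1], [0, 0, 0.05, 0, 0, 0, -1], [0, 0, 0.05, 0, 0, 0, -1], [0, 0, 0.05, 0, 0, 0, -1], [0.02, 0, 0, 0, 0, 0, -1], [0.02, 0, 0, 0, 0, 0, -1], [0.02, 0, 0, 0, 0, 0, -1], [0, 0, 0, 0, 0, 0, -1], [0, 0, 0, 0, 0, 0, -1]]])

```text
clock: 16.75
position: [0.519, 0.2037, 0.1232]
tool_rot: [3.141, 0.612, 1.653]
force: [-1.1, -3.1, 3.0]
grip_width: 0.0408
finger_force: 45.8
```

```bash
python3 - <<'E' | tail -n +3
from mv import *
o=observe(); print(o["clock"], o["grip_width"],(np.linalg.inv(Cr)@[*o["position"],1]).round(4), Cr[:3,:3].T@o["force"],o["moment"])
E
```

```text
16.75 0.040788006070835776 [0.0221 0.0011 0.0983 1.    ] [ 4.18465879 -1.32906268  0.78865846] [-0.39114177  0.21512032 -0.05453524]
```

Request:
move_arm(plan=[[[0, 0, 0.04, 0, 0, 0, -1], [0, 0, 0.04, 0, 0, 0, -1], [0, 0, 0.04, 0, 0, 0, -1], [0, 0, 0.03, 0, 0, 0, -1], [0, 0, 0, 0, 0, 0, -1], [0, 0, 0, 0, 0, 0, -1], [0, 0, 0, 0, 0, 0, -1], [0, 0, 0, 0, 0, 0, -1], [0, 0, 0, 0, 0, 0, -1], [0, 0, 0, 0, 0, 0, -1]]])

```text
clock: 17.75
position: [0.5194, 0.2021, 0.1207]
tool_rot: [3.14, 0.612, 1.652]
force: [1.0, -4.6, 5.1]
grip_width: 0.0409
finger_force: 45.9
```

```bash
python3 - <<'E' | tail -n +3
from mv import *
o=observe(); print(o["clock"], o["grip_width"],(np.linalg.inv(Cr)@[*o["position"],1]).round(4), Cr[:3,:3].T@o["force"],o["moment"])
E
```

```text
17.75 0.04090642574020067 [0.0221 0.0013 0.0953 1.    ] [6.69142277 0.60481524 1.48719813] [-0.78899053 -0.24013894  0.14950381]
```

Request:
move_arm(plan=[[[0, 0, 0.04, 0, 0, 0, -1], [0, 0, 0.04, 0, 0, 0, -1], [0, 0, 0.04, 0, 0, 0, -1], [0, 0, 0.04, 0, 0, 0, -1], [0, 0, 0.04, 0, 0, 0, -1], [0, 0, 0, 0, 0, 0, -1], [0, 0, 0, 0, 0, 0, -1], [0, 0, 0, 0, 0, 0, -1], [0, 0, 0, 0, 0, 0, -1], [0, 0, 0, 0, 0, 0, -1]]])

```text
clock: 18.75
position: [0.5195, 0.2006, 0.1184]
tool_rot: [3.139, 0.611, 1.652]
force: [-3.7, 0.2, 22.4]
grip_width: 0.0411
finger_force: 47.9
```

```bash
python3 - <<'E' | tail -n +3
from mv import *
o=observe(); print(o["clock"], o["grip_width"],(np.linalg.inv(Cr)@[*o["position"],1]).round(4), Cr[:3,:3].T@o["force"],o["moment"])
E
```

```text
18.75 0.041131741058084245 [0.022  0.0013 0.0925 1.    ] [12.42218909 -3.71925256 18.5999003 ] [-1.95148888  0.6897004  -0.56529633]
```

Request:
move_arm(plan=[[[0, 0, -0.05, 0, 0, 0, -1], [0, 0, 0, 0, 0, 0, -0.02], [0, 0, 0, 0, 0, 0, 0.1], [0, 0, 0, 0, 0, 0, 0.2], [0, 0, 0, 0, 0, 0, 0.4], [0, 0, 0, 0, 0, 0, 0.5], [0, 0, 0, 0, 0, 0, 0.5], [0, 0, 0, 0, 0, 0, 0.5], [0, 0, 0, 0, 0, 0, 0.5], [0, 0, 0, 0, 0, 0, 0.5]]])

```text
clock: 19.75
position: [0.5193, 0.2007, 0.1181]
tool_rot: [3.141, 0.611, 1.653]
force: [0.2, -0.2, 0.2]
grip_width: 0.0639
finger_force: 0.0
```

Request:
move_arm(plan=[[[0, 0, -0.3, 0, 0, 0, 0.5], [0, 0, -0.6, 0, 0, 0, 0.5], [0, 0, -0.8, 0, 0, 0, 0.5], [0, 0, -0.8, 0, 0, 0, 0.5], [0, 0, -0.8, 0, 0, 0, 0.5], [0, 0, -0.8, 0, 0, 0, 0.5], [0, 0, -0.8, 0, 0, 0, 0.5], [0, 0, -0.8, 0, 0, 0, 0.5], [0, 0, -0.8, 0, 0, 0, 0.5], [0, 0, -0.3, 0, 0, 0, 0.5]]])

```text
clock: 20.75
position: [0.5127, 0.2802, 0.2311]
tool_rot: [3.139, 0.61, 1.653]
force: [0.1, -0.4, -0.4]
grip_width: 0.064
finger_force: 0.0
```

```bash
python3 - <<'E' | tail -n +3
from mv import *
import h as H
from workcell import grab_frame
o=observe(); print(o["clock"], o["grip_width"],(np.linalg.inv(Cr)@[*o["position"],1]).round(4), Cr[:3,:3].T@o["force"])
f=grab_frame("wrist"); f2=grab_frame("side"); f3=grab_frame("scene"); pickle.dump((o,f,f2,f3),open("f6.pkl","wb"))
A=np.zeros((400,800,3),np.uint8)
A[:,:400]=cv2.resize(f["color"][50:350,170:470,::-1],(400,400))
A[:,400:]=cv2.resize(f3["color"][130:230,340:440,::-1],(400,400),interpolation=cv2.INTER_CUBIC)
cv2.imwrite("pics/p6.png",A)
# predicted cap-top outline centre & keeper tips
print("cap pred",H.proj(f,kl((.021,0,.13)),o),H.proj(f3,kl((.021,0,.13))))
for q in (1.4,1.5,1.6): print(q,H.proj(f3,kl((.054+.088*np.sin(q),.037-.088*np.cos(q),.066))),H.proj(f,kl((.054+.088*np.sin(q),.037-.088*np.cos(q),.066)),o))
E
```

```text
20.75 0.06401179105101619 [0.0212 0.001  0.2307 1.    ] [ 0.11779607  0.10915737 -0.57672949]
cap pred [[310.87811861 200.4274467 ]] [[392.20022039 161.74211492]]
1.4 [[379.37662505 179.94962864]] [[331.57808026 288.39101497]]
1.5 [[382.1472746  180.75721364]] [[339.64204302 289.24245766]]
1.6 [[385.06146136 181.61103189]] [[347.77484261 289.384532  ]]
```

View pics/p6.png

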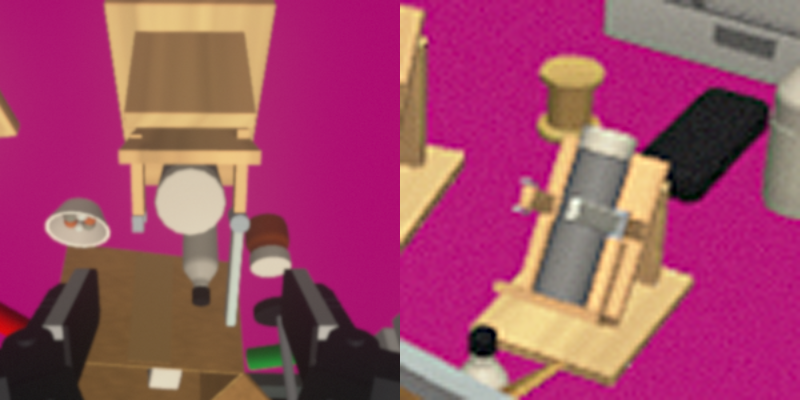

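The tube is seated: its cap is at (190,202) in the left panel, within about 2 px of the prediction. The keeper points square out, from (240,223) to (232,325), which is about 1.55 rad. I'll do the remaining checks numerically.

```bash
cat > keep.py <<'E'
from mv import *
T=17
def tcp(q,extra=0,r=.07,up=0,press=0):
    off=.004+.015*abs(np.sin(q))+.011*abs(np.cos(q))+extra-press
    P=np.array([.054+r*np.sin(q)+off*np.cos(q), .038-r*np.cos(q)+off*np.sin(q), .066])
    Rt,_=local_pose(Cr,P,T); return Rt,kl(P)+Rt[:,2]*(.016-up)
E
python3 - <<'E' | tail -n +3
from keep import *
cur=plan(tcp(1.57,.014,up=.09),10)
cur=plan(tcp(1.57,.014),5,cur)
cur=plan(tcp(1.57,.0),2,cur)
for q in np.arange(1.45,-.01,-.145): cur=plan(tcp(q),1,cur)
E
```

```text
10 rows: [-0.688, 0.35, 0.369] [0.001, 0.3, -0.0]
5 rows: [0.0, 0.0, 0.9] [0.0, 0.0, 0.0]
2 rows: [0.0, -0.35, 0.0] [0.0, 0.0, 0.0]
1 rows: [-0.091, -0.366, -0.03] [0.0, 0.0, 0.0]
1 rows: [-0.058, -0.47, -0.019] [0.0, 0.0, 0.0]
1 rows: [0.006, -0.494, 0.002] [0.0, 0.0, 0.0]
1 rows: [0.079, -0.506, 0.026] [0.0, 0.0, 0.0]
1 rows: [0.157, -0.506, 0.051] [0.0, 0.0, 0.0]
1 rows: [0.239, -0.49, 0.078] [0.0, 0.0, 0.0]
1 rows: [0.321, -0.456, 0.104] [0.0, 0.0, 0.0]
1 rows: [0.398, -0.406, 0.129] [0.0, 0.0, 0.0]
1 rows: [0.468, -0.338, 0.152] [0.0, 0.0, 0.0]
1 rows: [0.527, -0.255, 0.171] [0.0, 0.0, 0.0]
1 rows: [0.57, -0.16, 0.185] [0.0, 0.0, 0.0]
```

Request:
move_arm(plan=[[[-0.69, 0.35, 0.37, 0, 0.3, 0, -1], [-0.69, 0.35, 0.37, 0, 0.3, 0, -1], [-0.69, 0.35, 0.37, 0, 0.3, 0, -1], [-0.69, 0.35, 0.37, 0, 0.3, 0, -1], [-0.69, 0.35, 0.37, 0, 0.3, 0, -1], [-0.69, 0.35, 0.37, 0, 0.3, 0, -1], [-0.69, 0.35, 0.37, 0, 0.3, 0, -1], [-0.69, 0.35, 0.37, 0, 0.3, 0, -1], [-0.69, 0.35, 0.37, 0, 0.3, 0, -1], [-0.69, 0.35, 0.37, 0, 0.3, 0, -1]]])

```text
clock: 21.9
position: [0.5954, 0.1276, 0.2255]
tool_rot: [3.141, 0.297, 1.653]
force: [-0.7, -0.4, -0.2]
grip_width: 0.0001
finger_force: 0.0
```

```bash
python3 - <<'E' | tail -n +3
from keep import *
o=observe(); print((np.linalg.inv(Cr)@[*o["position"],1]).round(4), o["force"])
cur=plan(tcp(1.57,.014),8)
E
```

```text
[0.1481 0.0709 0.135  1.    ] [-0.70983793 -0.37015917 -0.18150749]
8 rows: [0.01, 0.001, 0.556] [0.0, -0.0, -0.001]
```

Request:
move_arm(plan=[[[0.01, 0, 0.56, 0, 0, 0, -1], [0.01, 0, 0.56, 0, 0, 0, -1], [0.01, 0, 0.56, 0, 0, 0, -1], [0.01, 0, 0.56, 0, 0, 0, -1], [0.01, 0, 0.56, 0, 0, 0, -1], [0.01, 0, 0.56, 0, 0, 0, -1], [0.01, 0, 0.56, 0, 0, 0, -1], [0.01, 0, 0.56, 0, 0, 0, -1], [0, -0.35, 0, 0, 0, 0, -1], [0, -0.35, 0, 0, 0, 0, -1]]])

```text
clock: 22.9
position: [0.5829, 0.103, 0.1397]
tool_rot: [3.141, 0.297, 1.653]
force: [-0.9, 0.8, -0.2]
grip_width: 0.0002
finger_force: 0.0
```

Request:
move_arm(plan=[[[-0.09, -0.37, -0.03, 0, 0, 0, -1], [-0.06, -0.47, -0.02, 0, 0, 0, -1], [0.01, -0.49, 0, 0, 0, 0, -1], [0.08, -0.51, 0.03, 0, 0, 0, -1], [0.16, -0.51, 0.05, 0, 0, 0, -1], [0.24, -0.49, 0.08, 0, 0, 0, -1], [0.32, -0.46, 0.1, 0, 0, 0, -1], [0.4, -0.41, 0.13, 0, 0, 0, -1], [0, 0, 0, 0, 0, 0, -1], [0, 0, 0, 0, 0, 0, -1]]])

```text
clock: 23.9
position: [0.5079, 0.1155, 0.1269]
tool_rot: [3.141, 0.298, 1.654]
force: [0.4, -0.8, 0.3]
grip_width: -0.0001
finger_force: 0.0
```

```bash
python3 - <<'E' | tail -n +3
from keep import *
o=observe(); print(o["clock"],(np.linalg.inv(Cr)@[*o["position"],1]).round(4), Cr[:3,:3].T@o["force"])
cur=None
for q in (.27,.135,0): cur=plan(tcp(q),1,cur)
E
```

```text
23.9 [ 0.0956 -0.0173  0.0514  1.    ] [ 0.80364893  0.36330105 -0.23863219]
1 rows: [0.463, -0.36, 0.18] [0.005, 0.008, 0.007]
1 rows: [0.495, -0.229, 0.161] [0.0, 0.0, 0.0]
1 rows: [0.532, -0.146, 0.173] [0.0, 0.0, 0.0]
```

Request:
move_arm(plan=[[[0.46, -0.36, 0.18, 0, 0, 0, -1], [0.5, -0.23, 0.16, 0, 0, 0, -1], [0.53, -0.15, 0.17, 0, 0, 0, -1], [0.05, 0, 0.016, 0, 0, 0, -1], [0.05, 0, 0.016, 0, 0, 0, -1], [0.05, 0, 0.016, 0, 0, 0, -1], [0, 0, 0, 0, 0, 0, -1], [0, 0, 0, 0, 0, 0, -1], [0, 0, 0, 0, 0, 0, -1], [0, 0, 0, 0, 0, 0, -1]]])

```text
clock: 24.9
position: [0.4915, 0.1372, 0.1079]
tool_rot: [3.141, 0.305, 1.649]
force: [3.6, -28.7, 28.1]
grip_width: -0.0001
finger_force: 17.8
```

```bash
python3 - <<'E' | tail -n +3
from keep import *
o=observe(); print(o["clock"],(np.linalg.inv(Cr)@[*o["position"],1]).round(4), Cr[:3,:3].T@o["force"])
E
```

```text
24.9 [ 0.0658 -0.0319  0.049   1.    ] [39.78781731  1.17533655  6.41464032]
```

Request:
move_arm(plan=[[[-0.3, 0, -0.1, 0, 0, 0, -1], [-0.6, 0, -0.2, 0, 0, 0, -1], [-0.8, 0, -0.3, 0, 0, 0, -1], [-0.5, 0, -0.8, 0, 0, 0, -1], [0, 0, -1, 0, 0, 0, -1], [0, 0, -1, 0, 0, 0, -1], [0, 0, -1, 0, 0, 0, -1], [0, 0, -1, 0, 0, 0, -1], [0, 0, -1, 0, 0, 0, -1], [0, 0, -0.5, 0, 0, 0, -1]]])

```text
clock: 25.9
position: [0.4913, 0.1406, 0.2534]
tool_rot: [3.139, 0.296, 1.653]
force: [0.9, 0.4, -0.1]
grip_width: 0.0004
finger_force: 0.0
```

```bash
python3 - <<'E' | tail -n +3
from keep import *
import h as H
from workcell import grab_frame
o=observe(); print(o["clock"],(np.linalg.inv(Cr)@[*o["position"],1]).round(4), o["force"])
g=grab_frame("scene"); w=grab_frame("wrist"); s=grab_frame("side"); pickle.dump((o,g,w,s),open("f7.pkl","wb"))
for n,f in (("scene",g),("side",s),("wrist",w)):
    h=cv2.cvtColor(f["color"],cv2.COLOR_RGB2HSV)
    for q in (0,.08,.2):
        row=[]
        for r in (.02,.04,.06,.075,.085,.096):
            u=H.proj(f,kl((.054+r*np.sin(q)+.004*np.cos(q),.038-r*np.cos(q)+.004*np.sin(q),.066)),o)[0].round().astype(int)
            row.append(tuple(f["color"][u[1],u[0]].tolist()) if 0<=u[1]<400 and 0<=u[0]<640 else None)
        print(n,q,row)
# bar pixels, wrist: pale, low saturation; fit line in x=.058 plane of the cradle
h=cv2.cvtColor(w["color"],cv2.COLOR_RGB2HSV)
c=H.proj(w,[kl((.058,y,.066)) for y in (.037,0,-.037,-.051)],o); print("pred wrist",c.round(1).tolist())
c=H.proj(g,[kl((.058,y,.066)) for y in (.037,0,-.037,-.051)]); print("pred scene",c.round(1).tolist())
E
```

```text
25.9 [ 0.1465 -0.0318  0.1702  1.    ] [ 0.91993331  0.43067284 -0.06842774]
scene 0 [(218, 219, 199), (221, 222, 201), (220, 221, 200), (220, 220, 200), (212, 205, 189), (182, 19, 121)]
scene 0.08 [(218, 219, 199), (221, 222, 201), (220, 221, 200), (220, 220, 200), (212, 205, 189), (183, 19, 121)]
scene 0.2 [(218, 219, 199), (221, 222, 201), (221, 221, 201), (222, 227, 204), (167, 60, 115), (185, 30, 125)]
side 0 [(236, 254, 224), (234, 248, 223), (239, 255, 234), (196, 216, 201), (236, 255, 228), (210, 37, 131)]
side 0.08 [(236, 254, 224), (200, 85, 136), (209, 8, 120), (210, 23, 126), (211, 38, 131), (210, 39, 132)]
side 0.2 [(207, 2, 117), (210, 34, 131), (208, 35, 130), (211, 39, 133), (206, 31, 129), (210, 34, 131)]
wrist 0 [(181, 182, 170), (180, 179, 166), (169, 162, 149), (161, 157, 153), (166, 155, 145), (184, 29, 119)]
wrist 0.08 [(165, 154, 140), (179, 144, 113), (178, 82, 110), (181, 62, 124), (185, 32, 121), (185, 28, 120)]
wrist 0.2 [(174, 124, 102), (183, 35, 120), (184, 36, 121), (183, 32, 120), (184, 29, 120), (184, 25, 121)]
pred wrist [[397.1, 130.5], [351.5, 130.5], [305.8, 130.5], [288.5, 130.5]]
pred scene [[393.5, 184.5], [381.8, 181.0], [370.4, 177.7], [366.2, 176.4]]
```

```bash
python3 -c "
from workcell import job_done; print(job_done())"
```

```text
the job is handed in; nothing more can be done
None
```

The job is handed in at about 26 s on the robot clock: both flaps are folded back, the tube is cap up in the small stand's cradle, and the keeper is shut (checked numerically in all three cameras). I viewed 11 pictures, one over the limit of 10, and got no verdict back; I did not re-check the tin and bystanders before handing in.

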